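Fold a contact grill out flat

ROBOT

A 7-joint arm with a two-finger parallel gripper is mounted at the origin on a cart in front of the work surface, level with it; the furniture and walls round the work are solid. World frame = base frame: x ahead of the robot, y to its left, z up, the work surface at z = 0. Lengths are in m, angles in degrees, forces in N, time in s.
With the tool pointing down it reaches from about 0.35 to 0.775 m from the base axis. Payload 3.1 kg.
Tool frame: the origin (TCP) lies between the finger pads; the fingertips stand ctrl.tip_reach ahead of it and the grasp point (between the pads) lies 11 mm behind it (ctrl.tip_reach is the distance from the TCP to the fingertips, in m); z points along the fingers, y is the line along which they close (so a half turn about z gives the same grasp; the last joint's range is limited). The gripper opens to 85 mm and grips with 20 to 120 N. Pads are 22 mm wide; open, the fingers measure 114 mm over their backs; the gripper's body (76 mm by 85 mm) begins 54 mm behind the grasp point. The pads swing forward as they close: fully open they stand 13 mm farther back than shut.
Start: joints at [69.517, 17.813, 0.802, 86.603, -0.252, 75.585, -1.558], TCP at [0.171, -0.523, 0.239] pointing down, gripper open.
Joint ranges: [-154.91, 154.91], [-16.99, 109.72], [-72.82, 74.43], [7.12, 147.25], [-82.49, 262.49], [11.32, 116.49], [-174.64, 174.64]. Speed limits (degrees/s): [159.86, 159.86, 180, 180, 180, 180, 180].

INTERFACE

Orientations are given as a 3x3 rotation matrix whose columns are the frame's x, y, z axes.
In Python, from workcell import read_state, cams, close_job, ctrl gives the robot as it stands.
- The arm moves only by the shell command python3 -m inch 'ROWS' [FORCE]. ROWS is JSON, a list of rows, each a list of 7 numbers: the shift along the tool's x, y, z as a fraction of full scale, then the turn, a rotation vector about the tool's x, y, z as a fraction of full scale, then the closure, from 0 (fully open) to 1 (shut). In form: [[dx, dy, dz, wx, wy, wz, claw], ...]. A call has 1 to 10 rows; each row shifts and turns the commanded pose from where the row before left it, along the tool's axes as they then stand; what a row does not reach is not made up. Full scale, the value 1, is 0.06 m for a shift and 0.12 rad for a turn. A row lasts 1/8 s, in which the tool goes at most 62.5 mm and 10.7 degrees, less where a joint would pass 70% of its speed; a pose out of reach is approached as far as the arm can. A call with a number of a shift or a turn outside -1 to 1 is refused whole. A call with a gripper value outside its range is refused whole. The fingers move at their own pace and stop on an object; FORCE is the grip in N (left out, the last holds). Time passes only in rows, so rows that do not move let the fingers close. It gives the time, the measured TCP pose, the force, the opening and the grip force at its end, in the units of the state.
- read_state(): the state, without advancing time (a new reading comes with each control period).
- cams.camera(name): name is "scene" or "top"; returns (picture, depth): 400x640x3 uint8, red, green, blue; 400x640 float32, m along the optical axis (not along the pixel's ray), 0 where there is no reading.
- cams.get_calibration(name): a dict with "vfov" (degrees; the focal length in pixels is half the picture's height over the tangent of half this angle, whatever the lens; pixels are square), "cx", "cy" (the principal point, pixels), "distortion" ([k1, k2, p1, p2, k3] as OpenCV has them; the pictures are not rectified), "eye" and "attitude" of the camera in the world. Camera axes: x right, y down, z forward; pixel columns grow to the right and rows downward; lengths in m; the calibration is good to about 2 mm. A picture is of the moment at which its call begins. get_calibration takes no time and is no camera call.
- close_job(): hands the job in; it is judged then, once.
The state is a dict: "t": time; "qpos": joint angles; "joint_vel": joint speeds; "joint_efforts": joint torques, N m; "eef_pos": TCP position; "orientation": TCP orientation; "force": force on the tool from outside, world axes, zero at the start; "wrist_torque": the same for the moment, N m; "grip_width": finger opening in m; "finger_force": force on a finger pad.
Only numpy, scipy, OpenCV 4.12 (cv2) and the standard library are available. Lean on these libraries where they do the work, as an engineer would, in place of code of your own. Each camera call takes 0.05 s, during which the arm holds its last target. There are 200 camera calls.

TASK

Fold the two-plate contact grill out flat: slide the flat tin clear of the place where the lid will come down and push the lid lock until the lid is free, both before you raise the lid; then push the lid up by its handle, over its hinge and gently down until it lies fully flat on the other side. Push with fingertips and do not grip: nothing is pinched, the tin slides on the worktop without being lifted or tipped, and the other things stay where they are.

Things in the scene. Friction and masses are not known exactly. Their poses are not given: they have to be found in the camera images.
- grill: small black contact grill, fixed on the worktop. Origin on the worktop under the middle of the hinge; x along the hinge (roughly away from the robot), y across it, z up. Base and shut lid lie at x -0.100 to 0.100, y -0.165 to -0.015; parting line at z 0.050, lid top 0.090, its rubber rests 0.097. Coiled cord at the far end: x 0.11 to 0.18, y -0.19 to -0.03, under 18 mm high
- lid (a joint): angle of the lid about the hinge, rad: 0 shut, pi/2 upright, pi (its stop) folded out flat on the other side (grill +y). Lid 200 x 150 x 36 mm, 0.4 kg. The hinge is stiff (about 0.45 N m of friction): the lid stays at any angle where it is left
- lid_handle (a point): middle of the lid's handle bar, a round bar 16 mm thick, 114 mm long, parallel to the hinge: 205 mm from the hinge axis and, lid shut, 18 mm above it (68 mm above the worktop). Gap of 32 mm between bar and lid edge; arms 50 mm either side of the middle. Free below down to the worktop, save the lock's ledge (40 mm high) from 38 mm beyond the middle on
- lock (a joint): travel of the lid lock, m: 0 locked (its tongue lies over a lug of the lid and holds it shut), 0.022 fully released at its stop; clear of the lug from about 0.017. It slides along grill -x with about 2 N of friction and stays where it is left
- lock_thumb (a point): middle of the upright bright metal thumb piece of the lock: 16 mm (grill x) by 18 mm (grill y), 36 mm tall, on a ledge at the far corner of the grill's handle side. This point is 64 mm above the worktop, the top 82 mm. Its far face (grill +x) is free for a finger, which pushes it towards grill -x
- tin: flat oblong yellow tin with rounded corners, 63 mm (its x) by 105 mm (its y), 24 mm high, about 0.15 kg; origin under its centre. It lies loose where the lid has to lie; anywhere on the worktop outside that place will do
- pepper_mill: turned wooden pepper mill, 58 mm across, 150 mm tall; origin under its centre. A bystander at the back left of the worktop
- paprika_jar: small spice jar with a dark cap, 41 mm across, 105 mm tall; origin under its centre. A bystander at the back right
- salt_shaker: glass salt shaker with a grey top, 44 mm across, 90 mm tall; origin under its centre. A bystander at the back right
- mug: green and white mug, 78 mm across, 101 mm tall; origin under its centre. A bystander at the left
- garlic: bulb of garlic, 50 mm across and tall; origin under its centre. A bystander at the back right
- peeler: dark green vegetable peeler lying flat, 170 x 25 x 18 mm; origin under its centre. A bystander at the right
- teaspoon: teaspoon lying flat, 130 x 27 x 11 mm; origin under its centre. A bystander at the front right
- hinge_mid (a point): middle of the hinge, on its axis (along grill x), 50 mm above the worktop. Landing place: folded out flat, the lid covers grill x -0.100 to 0.100 and y 0.015 to 0.165, its handle bar reaching y 0.213; its ribbed inner face then looks up, 50 mm above the worktop. With the lid at any angle, this inner face lies in the plane through the hinge axis
- round_tin: tall round food tin, 75 mm across, 110 mm tall; origin under its centre. A bystander at the front left

How it is judged:
By the outcome, as a careful person would: the job done as asked, in the order asked, and still so for the second after the job is handed in, with the robot touching nothing.
It also fails if it takes over 72 s, if anything falls off the work surface, if the arm or the gripper's body presses on something with over 40 N, if the wrist force passes 120 N, or if a joint passes its speed limit or range.

## Working session

There is one attempt and no reset: what is moved stays moved. The work goes in short steps, Python scripts to look and compute and a shell command to move; the robot and the scene stay as the last step left them, time stands still between calls to the robot, and variables do not carry over. Pictures are saved under pics/ and viewed, at most 10 in all, crops included, and the job is handed in when it is done.

```bash
ls; mkdir -p pics
python3 - <<'E'
from workcell import read_state, cams, ctrl
import cv2,numpy as np
s=read_state();print(s);print(ctrl.tip_reach)
for n in("scene","top"):
    p,d=cams.camera(n);cv2.imwrite(f"pics/{n}0.png",p[:,:,::-1]);np.savez(f"{n}0.npz",p=p,d=d);print(n,cams.get_calibration(n))
E
```

```text
pics
{'t': 0.0, 'qpos': array([69.51756949, 17.86083563,  0.80055514, 86.6920302 , -0.25444816,
       75.58487783, -1.56052373]), 'joint_vel': array([ 0.01280799,  0.04785024,  0.01493397, -0.07118347,  0.04082148,
       -0.08289755, -0.07128626]), 'joint_efforts': array([-1.19218930e-04, -3.79909837e+01,  1.46192112e-01, -2.30587846e+01,
        1.23108635e-02,  1.36496726e-02, -1.12705433e-05]), 'eef_pos': array([ 0.17062275, -0.52211212,  0.23821667]), 'orientation': array([[ 9.50537385e-01,  3.10609178e-01, -7.85831497e-04],
       [ 3.10610168e-01, -9.50534749e-01,  2.23935699e-03],
       [-5.13953080e-05, -2.37267980e-03, -9.99997184e-01]]), 'force': array([-0.41166677,  0.08210416, -0.3992706 ]), 'wrist_torque': array([-0.0077803 ,  0.00205538,  0.01531851]), 'finger_force': 0.0, 'grip_width': 0.08524341785490831}
0.008
scene {'vfov': 56.63273314339514, 'cx': 321.2559997555632, 'cy': 197.4725762943192, 'distortion': array([-0.03544347,  0.        ,  0.        ,  0.        ,  0.        ]), 'eye': array([-0.09002085,  0.78961959,  0.53045866]), 'attitude': array([[-0.77493087, -0.2808686 ,  0.56621107],
       [-0.63187941,  0.32370618, -0.70423201],
       [ 0.01451064, -0.90350824, -0.428325  ]])}
top {'vfov': 57.536304738325576, 'cx': 320.8874047320339, 'cy': 200.09655127528555, 'distortion': array([-0.04567524,  0.        ,  0.        ,  0.        ,  0.        ]), 'eye': array([0.36827924, 0.02953078, 0.94181903]), 'attitude': array([[-0.01910035, -0.98406369,  0.17678752],
       [-0.99966374,  0.01569481, -0.02064193],
       [ 0.01753833, -0.17712234, -0.98403256]])}
```

View pics/top0.png

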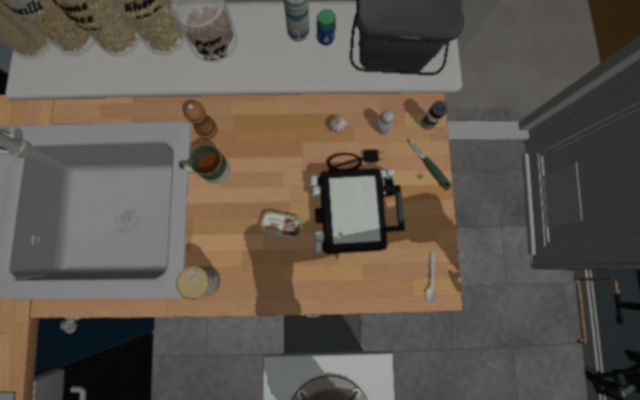

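View pics/scene0.png

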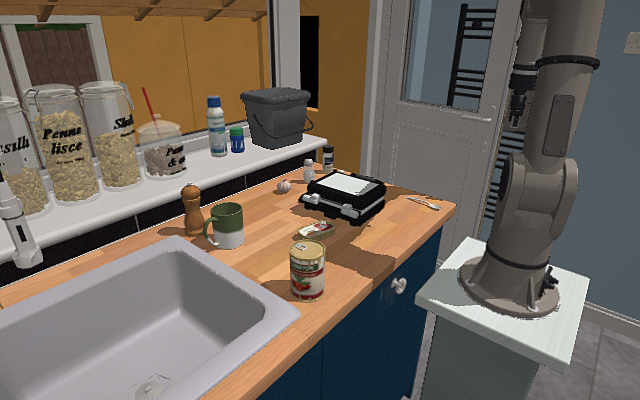

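The top view shows the grill at about (352,210), with its handle at (400,208) on the right, world -y. The hinge is on the left at about (318,212), and the tin is at (280,223). The lock should be near (390,175). I'll zoom in and measure next.

```bash
cat > h.py <<'E'
import numpy as np,cv2
from workcell import cams
def K(n):
    c=cams.get_calibration(n);f=200/np.tan(np.radians(c['vfov']/2))
    return c,np.array([[f,0,c['cx']],[0,f,c['cy']],[0,0,1]])
def ray(n,uv):
    c,k=K(n);q=cv2.undistortPoints(np.array(uv,float).reshape(-1,1,2),k,c['distortion']).reshape(-1,2)
    return c['eye'],np.c_[q,np.ones(len(q))]@np.array(c['attitude']).T
def plane(n,uv,z):
    e,r=ray(n,uv);return e+r*((z-e[2])/r[:,2])[:,None]
def cloud(n,d):
    v,u=np.mgrid[:400,:640];e,r=ray(n,np.c_[u.ravel(),v.ravel()])
    return (e+r*d.reshape(-1,1)).reshape(400,640,3)
E
python3 - <<'E'
from h import *
z=np.load('top0.npz');P=cloud('top',z['d']);np.save('P0.npy',P)
c=cv2.resize(z['p'][140:270,250:460,::-1],None,fx=3.8,fy=3.8,interpolation=cv2.INTER_CUBIC);cv2.imwrite('pics/topc.png',c)
hsv=cv2.cvtColor(z['p'],cv2.COLOR_RGB2HSV)
reg=np.zeros((400,640),bool);reg[100:310,200:450]=1
def rep(name,m):
    pts=P[m&reg][:,:2].astype(np.float32);r=cv2.minAreaRect(pts);print(name,len(pts),r,np.median(P[m&reg][:,2]))
Z=P[:,:,2]
for lo,hi in((.084,.094),(.0945,.1),(.06,.075),(.076,.09),(.035,.045)):
    rep((lo,hi),(Z>lo)&(Z<hi))
t=(Z>.012)&(Z<.03);t[:,:250]=0;t[:,305:]=0;t[:200]=0;t[250:]=0;rep('tin',t)
for v in range(150,256,3): print(v,' '.join('%2d'%min(99,max(0,round(1000*x))) for x in Z[v,306:410:2]))
E
```

```text
(0.084, 0.094) 5039 ((0.52864009141922, -0.004449307918548584), (0.430350124835968, 0.6109135746955872), 2.2691028118133545) 0.09021833211561536
(0.0945, 0.1) 215 ((0.5329509973526001, -0.0016076862812042236), (0.426694393157959, 0.6005662083625793), 2.932325601577759) 0.0976756010114368
(0.06, 0.075) 777 ((0.5323790311813354, 0.004952669143676758), (0.4512433409690857, 0.6088044047355652), 1.2751531600952148) 0.06973716557005794
(0.076, 0.09) 2791 ((0.5334540605545044, -0.0012106597423553467), (0.43874767422676086, 0.6084787845611572), 2.4091148376464844) 0.0883595219606127
(0.035, 0.045) 688 ((0.5288951396942139, 0.014488816261291504), (0.6208452582359314, 0.4549245834350586), 89.23422241210938) 0.03830669248659968
tin 967 ((0.4686278700828552, 0.11353334784507751), (0.10464362800121307, 0.06277588754892349), 76.83111572265625) 0.021978966457283367
150  0  0  3  0  0  3  4  2  0  2  0  0  0  1  0  0  3  3  0  0  0  0  2  2  0  3  0  1  0 13 17 14 19 15 17 18  0  2  1  2  0  2  3  0  3  3  1  0  0  3  1  0
153  3  2  0  2  0  2  0  0  3  0  2  1  0  0  2  1  3  9 14 13 12 14  7  3  
[... 4822 characters left out ...]
 90 91 90 89 90 98 98 99 88  0  4  1  0  1  0  1  0  2  0  1
246  1  1  0  4 57 60 59 57 53 83 86 97 98 97 90 88 89 87 90 88 90 91 92 90 91 88 89 87 88 89 89 89 88 86 91 91 90 95 99 88 86  0  2  2  4  0  0  2  0  3  0  0
249  1  3  2  1 58 60 58 57 53 82 87 98 98 97 88 88 89 90 87 89 88 89 88 86 87 87 87 86 86 86 86 87 89 88 86 83 87 82 82  4  0  3  2  2  4  1  0  0  0  2  1  2
252  0  0  4  0 54 59 57 48  1 34 86 90 87 85 84 99 86 86 82 84 81 80 80 81 79 71 35 34 99 25  3  0  2  0  2  1  4  0  2  0  2  0  2  0  2  0  2  0  0  4  2  0
255  2  2  0  1  2  1  0  2  3  0  0  1  1  1  0  1 99  4  0  0  0  5  0  0  0  3  1  0  2  2  0  2  0  3  0  1  0  0  2  1  0  1  0  0  1  0  4  1  0  3  2  3
```

View pics/topc.png

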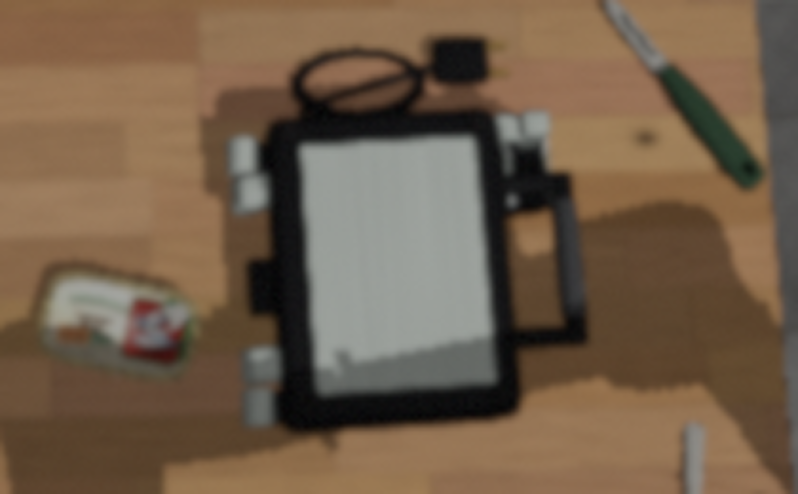

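The crop shows the grill turned a few degrees. The thumb is at crop (537,125) (about px 391,173), the handle bar at (570,255), the tin at (118,318) and the peeler at upper right. Next I'll fit the grill frame.

Run:
```python
from h import *
P=np.load('P0.npy');Z=P[:,:,2]
def reg(u0,u1,v0,v1,lo,hi):
    m=np.zeros(Z.shape,bool);m[v0:v1,u0:u1]=1;return m&(Z>lo)&(Z<hi)
m=reg(312,392,165,258,.083,.101)
m&=~reg(386,400,165,180,0,1)
r=cv2.minAreaRect(P[m][:,:2].astype(np.float32));print('lid',r)
b=reg(394,406,194,226,.065,.085);q=P[b];c=q.mean(0)
w,V=np.linalg.eigh(np.cov(q[:,:2].T));gx=V[:,1]*np.sign(V[0,1])
# axis from lid sides
a=np.radians(r[2]);
for k in range(4):
    d=np.array([np.cos(a+k*np.pi/2),np.sin(a+k*np.pi/2)])
    if d[0]>.9: gx2=d
print('bar mean',c,'dir',np.degrees(np.arctan2(gx[1],gx[0])),'lid dir',np.degrees(np.arctan2(gx2[1],gx2[0])))
gx=gx2; gy=np.array([-gx[1],gx[0]])
org=np.array(r[0])+gy*.09;print('origin',org,'gx',gx)
g=lambda p:np.c_[(p[:,:2]-org)@gx,(p[:,:2]-org)@gy,p[:,2]]
print('bar in grill',g(q).mean(0),np.ptp(g(q),axis=0))
L=g(P[m]);print('lid extents',L.min(0),L.max(0),np.percentile(L,[1,99],axis=0))
t=reg(385,396,168,178,.075,.09);T=g(P[t]);print('thumb',len(T),T.mean(0),T.min(0),T.max(0),'world',P[t].mean(0))
t=reg(250,305,200,250,.017,.03);T=P[t];rr=cv2.minAreaRect(T[:,:2].astype(np.float32));print('tin',rr,'grill',g(cv2.boxPoints(rr)))
for n,u in dict(mug=(205,163,.1),round=(193,278,.11),mill=(195,105,.15),spoonend=(430,295,.005),peel_tip=(447,185,.01),plug=(372,156,.018)).items():
    w=plane('top',u[:2],u[2]);print(n,w.round(3),g(w).round(3))
```

```text
lid ((0.49795472621917725, -0.0635487288236618), (0.1980031430721283, 0.14841407537460327), 2.5675852298736572)
bar mean [ 0.49843418 -0.1774352   0.07536125] dir 2.2673526352274487 lid dir 2.5675852298736572
origin [0.49392292 0.02636092] gx [0.99899607 0.04479782]
bar in grill [-0.00462289 -0.20379362  0.07536125] [0.07842938 0.01698529 0.01220316]
lid extents [-0.09900156 -0.16420704  0.08301317] [ 0.0990016  -0.01579298  0.10080294] [[-0.0963251  -0.16165032  0.08424122]
 [ 0.09549684 -0.01790847  0.09751262]]
thumb 52 [ 0.08612476 -0.18964906  0.08141256] [ 0.07876491 -0.19881735  0.07549374] [ 0.09595934 -0.17821296  0.08594788] world [ 0.58845708 -0.15923955  0.08141256]Traceback (most recent call last):
  File "<stdin>", line 22, in <module>
  File "<stdin>", line 18, in <lambda>
IndexError: index 2 is out of bounds for axis 1 with size 2
```

```bash
cat >> h.py <<'E'
from workcell import read_state
from scipy.spatial.transform import Rotation as Ro
ORG=np.array([.494,.0264]);GX=np.array([np.cos(np.radians(2.45)),np.sin(np.radians(2.45))]);GY=np.array([-GX[1],GX[0]])
def w(gx,gy,z): return np.r_[ORG+gx*GX+gy*GY,z]
def g(p): p=np.atleast_2d(p);return np.c_[(p[:,:2]-ORG)@GX,(p[:,:2]-ORG)@GY,p[:,2]]
def tool(y,z):
    z=np.array(z,float)/np.linalg.norm(z);y=np.array(y,float);y-=z*(y@z);y/=np.linalg.norm(y);return np.c_[np.cross(y,z),y,z]
def rows(targets,claw,step=.9):
    """targets: (TCP pos, R); prints the number of rows and the row for each leg (repeat n times)"""
    s=read_state();p=s['eef_pos'];R=s['orientation']
    for q,T in targets:
        rv=Ro.from_matrix(R.T@T).as_rotvec()/.12;d=(q-p)/.06
        n=int(np.ceil(max(np.linalg.norm(rv),np.linalg.norm(d))/step)) or 1
        out=[]
        for k in range(n):
            o=(R.T@d)/n;row=[round(x,2) for x in (*o,*(rv/n))];out.append(row)
            p=p+R@np.array(row[:3])*.06;R=R@Ro.from_rotvec(np.array(row[3:])*.12).as_matrix()
        print(n,str([r+[claw] for r in out]).replace(' ',''))
E
python3 - <<'E'
from h import *
P=np.load('P0.npy');Z=P[:,:,2]
m=np.zeros(Z.shape,bool);m[200:250,250:305]=1;m&=(Z>.017)&(Z<.03)
r=cv2.minAreaRect(P[m][:,:2].astype(np.float32));print('tin',r);print('box g',g(np.c_[cv2.boxPoints(r),[0]*4]).round(3).tolist())
for n,u in dict(edge1=(260,314,0),edge2=(420,316,0),edgeR=(458,250,0),mug=(205,163,.1),roundtin=(193,278,.11),spoon=(430,295,.005)).items(): print(n,plane('top',u[:2],u[2]).round(3))
# tin push: tool y along tin long axis
a=.228;yl=np.array([-.228,-.974,0]);yl=np.array([.10,-.995,0])
L=np.array([.228,.974,0])
T=tool(-L,[0,0,-1]);print(T.round(2))
c=np.array([r[0][0],r[0][1],0]);n=np.array([.974,-.228,0])
b=c+n*(.0315+.011+.02)
rows([(np.r_[b[:2],.24],T),(np.r_[b[:2],.06],T)],.4)
E
```

```text
tin ((0.4686278700828552, 0.11353334784507751), (0.10464362800121307, 0.06277588754892349), 76.83111572265625)
box g [[-0.066, 0.046, 0.0], [-0.005, 0.029, 0.0], [0.023, 0.13, 0.0], [-0.038, 0.147, 0.0]]
edge1 [[0.251 0.167 0.   ]]
edge2 [[ 0.237 -0.234  0.   ]]
edgeR [[ 0.4   -0.344  0.   ]]
mug [[0.614 0.287 0.1  ]]
roundtin [[0.345 0.302 0.11 ]]
spoon [[ 0.289 -0.261  0.005]]
[[ 0.97 -0.23  0.  ]
 [-0.23 -0.97  0.  ]
 [ 0.    0.   -1.  ]]
14 [[np.float64(0.64),np.float64(-0.57),np.float64(-0.0),np.float64(-0.0),np.float64(0.0),np.float64(0.32),0.4],[np.float64(0.61),np.float64(-0.59),np.float64(-0.0),np.float64(-0.0),np.float64(0.0),np.float64(0.32),0.4],[np.float64(0.59),np.float64(-0.62),np.float64(-0.0),np.float64(-0.0),np.float64(0.0),np.float64(0.32),0.4],[np.float64(0.57),np.float64(-0.64),np.float64(-0.0),np.float64(-0.0),np.float64(0.0),np.float64(0.32),0.4],[np.float64(0.54),np.float64(-0.66),np.float64(-0.0),np.float64(-0.0),np.float64(0.0),np.float64(0.32),0.4],[np.float64(0.52),np.float64(-0.68),np.float64(-0.0),np.float64(-0.0),np.float64(0.0),np.float64(0.32),0.4],[n
[... 593 characters left out ...]
float64(-0.0),np.float64(0.0),np.float64(0.32),0.4],[np.float64(0.32),np.float64(-0.79),np.float64(-0.0),np.float64(-0.0),np.float64(0.0),np.float64(0.32),0.4],[np.float64(0.29),np.float64(-0.81),np.float64(-0.0),np.float64(-0.0),np.float64(0.0),np.float64(0.32),0.4]]
4 [[np.float64(-0.01),np.float64(0.0),np.float64(0.75),np.float64(-0.0),np.float64(0.0),np.float64(0.02),0.4],[np.float64(-0.01),np.float64(0.0),np.float64(0.75),np.float64(-0.0),np.float64(0.0),np.float64(0.02),0.4],[np.float64(-0.01),np.float64(0.0),np.float64(0.75),np.float64(-0.0),np.float64(0.0),np.float64(0.02),0.4],[np.float64(-0.01),np.float64(0.0),np.float64(0.75),np.float64(-0.0),np.float64(0.0),np.float64(0.02),0.4]]
```

```bash
sed -i 's/\[round(x,2) for x/[round(float(x),2) for x/' h.py
python3 -m inch '[[0.64,-0.57,0,0,0,0.32,0.65],[0.61,-0.59,0,0,0,0.32,0.65],[0.59,-0.62,0,0,0,0.32,0.65],[0.57,-0.64,0,0,0,0.32,0.65],[0.54,-0.66,0,0,0,0.32,0.65],[0.52,-0.68,0,0,0,0.32,0.65],[0.49,-0.7,0,0,0,0.32,0.65],[0.46,-0.72,0,0,0,0.32,0.65],[0.43,-0.74,0,0,0,0.32,0.65],[0.41,-0.75,0,0,0,0.32,0.65]]'
python3 -m inch '[[0.38,-0.77,0,0,0,0.32,0.65],[0.35,-0.78,0,0,0,0.32,0.65],[0.32,-0.79,0,0,0,0.32,0.65],[0.29,-0.81,0,0,0,0.32,0.65],[0,0,0,0,0,0,0.65]]'
python3 - <<'E'
from h import *
from workcell import ctrl
s=read_state();print(s['eef_pos'],s['grip_width'],ctrl.tip_reach)
L=np.array([.228,.974,0]);T=tool(-L,[0,0,-1]);b=np.array([.4686,.1135])+np.array([.974,-.228])*.0625
rows([(np.r_[b,.022],T)],.65)
E
```

```text
t: 1.35
eef_pos: [0.428, -0.0776, 0.2391]
orientation: [[0.998, -0.07, -0.0], [-0.07, -0.998, -0.0], [-0.0, 0.0, -1.0]]
force: [-0.1, -1.3, 0.5]
grip_width: 0.03
finger_force: 0.0
t: 1.98
eef_pos: [0.5313, 0.1042, 0.2384]
orientation: [[0.977, -0.212, -0.001], [-0.212, -0.977, 0.004], [-0.002, -0.004, -1.0]]
force: [0.0, -0.2, -0.1]
grip_width: 0.0302
finger_force: 0.0
[0.53130041 0.10419136 0.23841859] 0.03018752484988458 0.008
5 [[-0.0,0.02,0.72,-0.01,0.0,0.03,0.65],[-0.0,0.02,0.72,-0.01,0.0,0.03,0.65],[-0.0,0.02,0.72,-0.01,0.0,0.03,0.65],[-0.0,0.02,0.72,-0.01,0.0,0.03,0.65],[-0.0,0.02,0.72,-0.01,0.0,0.03,0.65]]
```

```bash
python3 -m inch '[[0,0.02,0.73,-0.01,0,0.03,0.65],[0,0.02,0.73,-0.01,0,0.03,0.65],[0,0.02,0.73,-0.01,0,0.03,0.65],[0,0.02,0.73,-0.01,0,0.03,0.65],[0,0.02,0.72,-0.01,0,0.03,0.65],[0,0,0,0,0,0,0.65],[-0.2,0,0,0,0,0,0.65],[-0.2,0,0,0,0,0,0.65],[-0.15,0,0,0,0,0,0.65],[-0.15,0,0,0,0,0,0.65]]'
python3 -m inch '[[-0.2,0,0,0,0,0,0.65],[-0.2,0,0,0,0,0,0.65],[-0.2,0,0,0,0,0,0.65],[-0.2,0,0,0,0,0,0.65],[-0.2,0,0,0,0,0,0.65],[-0.2,0,0,0,0,0,0.65]]'
python3 - <<'E'
from h import *
p,d=cams.camera('top');P=cloud('top',d);cv2.imwrite('pics/top1.png',cv2.resize(p[130:320,180:460,::-1],None,fx=2.8,fy=2.8))
E
```

```text
t: 3.22
eef_pos: [0.4906, 0.1026, 0.0226]
orientation: [[0.971, -0.237, 0.004], [-0.237, -0.971, -0.005], [0.005, 0.004, -1.0]]
force: [2.6, 0.7, 2.3]
grip_width: 0.0296
finger_force: 1.2
t: 3.98
eef_pos: [0.4183, 0.1195, 0.0209]
orientation: [[0.971, -0.237, -0.001], [-0.237, -0.971, -0.006], [0.0, 0.006, -1.0]]
force: [3.0, -0.6, 2.4]
grip_width: 0.0298
finger_force: 1.3
```

View pics/top1.png

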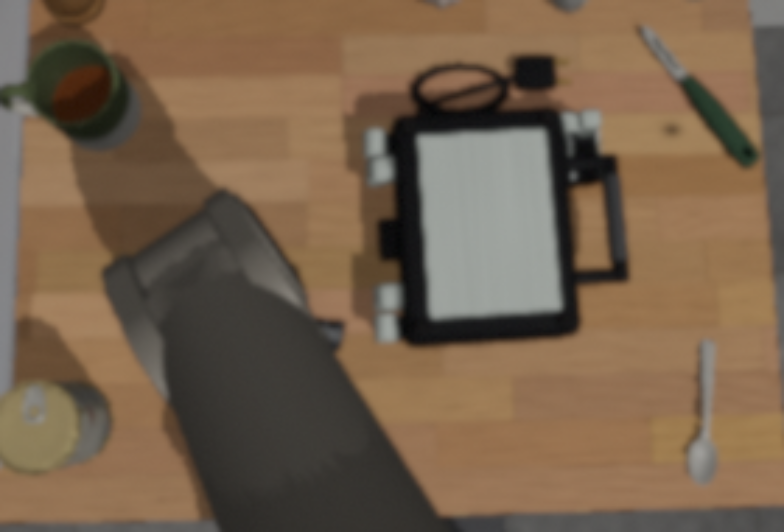

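The arm hides the tin in this view, but a steady 3 N shows it is moving. The grill (about 490,225) and the bystanders haven't moved. I'll finish the push.

```bash
python3 -m inch '[[-0.2,0,0,0,0,0,0.65],[-0.2,0,0,0,0,0,0.65],[-0.2,0,0,0,0,0,0.65],[-0.2,0,0,0,0,0,0.65],[-0.12,0,0,0,0,0,0.65],[0.15,0,0,0,0,0,0.65],[0.2,0,-0.1,0,0,0,0.65],[0,0,-0.8,0,0,0,0.8],[0,0,-0.8,0,0,0,1],[0,0,-0.8,0,0,0,1]]'
python3 - <<'E'
from h import *
T=tool([0,-1,0],[0,0,-1])
T=tool(np.r_[-GY,0],[0,0,-1])
a=w(.087+.008+.011+.02,-.193,.17)
rows([(w(0,-.05,.17),T),(a,T),(a-[0,0,.102],T)],1)
E
```

```text
t: 5.28
eef_pos: [0.3873, 0.128, 0.1731]
orientation: [[0.971, -0.238, -0.0], [-0.238, -0.971, -0.005], [0.001, 0.005, -1.0]]
force: [1.2, -0.8, -0.0]
grip_width: 0.0
finger_force: 0.0
4 [[0.59,0.51,0.02,0.01,-0.0,-0.59,1],[0.55,0.55,0.02,0.01,-0.0,-0.59,1],[0.51,0.58,0.01,0.01,-0.0,-0.59,1],[0.47,0.62,0.01,0.01,-0.0,-0.59,1]]
4 [[0.53,0.59,0.0,0.0,-0.0,-0.0,1],[0.53,0.59,0.0,0.0,-0.0,-0.0,1],[0.53,0.59,0.0,0.0,-0.0,-0.0,1],[0.53,0.59,0.0,0.0,-0.0,-0.0,1]]
2 [[-0.0,0.01,0.85,0.0,-0.0,-0.0,1],[-0.0,0.01,0.85,0.0,-0.0,-0.0,1]]
```

```bash
python3 -m inch '[[0.59,0.51,0.02,0,0,-0.59,1],[0.55,0.55,0.02,0,0,-0.59,1],[0.51,0.58,0,0,0,-0.59,1],[0.47,0.62,0,0,0,-0.59,1],[0.53,0.59,0,0,0,0,1],[0.53,0.59,0,0,0,0,1],[0.53,0.59,0,0,0,0,1],[0.53,0.59,0,0,0,0,1],[0,0,0.85,0,0,0,1],[0,0,0.85,0,0,0,1]]'
python3 - <<'E'
from h import *
p,d=cams.camera('top');P=cloud('top',d);Z=P[:,:,2]
m=np.zeros(Z.shape,bool);m[225:310,235:330]=1;m&=(Z>.016)&(Z<.03)
r=cv2.minAreaRect(P[m][:,:2].astype(np.float32));print('tin',m.sum(),r);print(g(np.c_[cv2.boxPoints(r),[0]*4]).round(3).tolist())
print('tcp g',g(read_state()['eef_pos']))
q,_=cams.camera('scene')
a=cv2.resize(p[130:320,230:460,::-1],(480,400));b=cv2.resize(q[150:250,280:400,::-1],(480,400));cv2.imwrite('pics/s2.png',np.vstack([a,b])[:, :] if 0 else np.hstack([cv2.resize(a,(400,333)),cv2.resize(b,(400,333))]))
E
```

```text
t: 6.52
eef_pos: [0.6291, -0.1625, 0.0671]
orientation: [[0.999, 0.04, 0.001], [0.04, -0.999, -0.007], [0.001, 0.007, -1.0]]
force: [0.0, -0.3, -1.2]
grip_width: -0.0
finger_force: 0.0
tin 1041 ((0.33515483140945435, 0.096123605966568), (0.08580418676137924, 0.21142683923244476), 10.404889106750488)
[[-0.213, 0.175, 0.0], [-0.184, -0.034, 0.0], [-0.099, -0.022, 0.0], [-0.128, 0.187, 0.0]]
tcp g [[ 0.12050108 -0.19290284  0.05836249]]
```

View pics/s2.png

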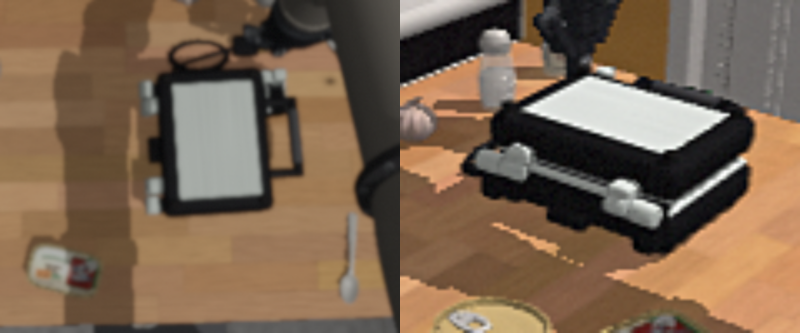

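The tin now lies in front at about crop (65,268), well clear of the grill. The fingers are behind the thumb at about (272,75). Now I'll push the lock.

```bash
python3 -m inch '[[-0.1,0,0,0,0,0,1],[-0.1,0,0,0,0,0,1],[-0.1,0,0,0,0,0,1]]'
python3 -m inch '[[-0.08,0,0,0,0,0,1],[-0.08,0,0,0,0,0,1],[-0.06,0,0,0,0,0,1],[0,0,0,0,0,0,1]]'
python3 - <<'E'
from h import *
p,d=cams.camera('top');P=cloud('top',d);Z=P[:,:,2]
m=np.zeros(Z.shape,bool);m[250:310,235:300]=1;m&=(Z>.016)&(Z<.03)
r=cv2.minAreaRect(P[m][:,:2].astype(np.float32));print('tin',m.sum(),r);print(g(np.c_[cv2.boxPoints(r),[0]*4]).round(3).tolist())
s=read_state();print('tcp g',g(s['eef_pos']),s['force'])
E
```

```text
t: 7.0
eef_pos: [0.6106, -0.1612, 0.0705]
orientation: [[0.999, 0.043, 0.003], [0.043, -0.999, -0.007], [0.002, 0.007, -1.0]]
force: [0.3, -0.1, -0.2]
grip_width: -0.0
finger_force: 0.0
t: 7.5
eef_pos: [0.5962, -0.1614, 0.068]
orientation: [[0.999, 0.043, -0.001], [0.043, -0.999, -0.006], [-0.002, 0.006, -1.0]]
force: [1.4, 0.3, 0.4]
grip_width: 0.0002
finger_force: 0.8
tin 1036 ((0.3262738585472107, 0.1468239426612854), (0.10528943687677383, 0.06308073550462723), 75.41242218017578)
[[-0.208, 0.086, 0.0], [-0.148, 0.068, 0.0], [-0.117, 0.169, 0.0], [-0.177, 0.187, 0.0]]
tcp g [[ 0.09405248 -0.19203128  0.06783458]] [ 1.45076831 -0.05455873  0.94074077]
```

```bash
python3 -m inch '[[-0.07,0,0,0,0,0,1],[-0.06,0,0,0,0,0,1],[0,0,0,0,0,0,1]]'
python3 -m inch '[[-0.05,0,0,0,0,0,1],[0,0,0,0,0,0,1]]'
python3 -c "
from h import *
s=read_state();print(g(s['eef_pos']),s['force'])"
```

```text
t: 7.92
eef_pos: [0.5894, -0.1616, 0.0679]
orientation: [[0.999, 0.044, 0.001], [0.044, -0.999, -0.006], [0.001, 0.006, -1.0]]
force: [5.5, -0.1, -1.1]
grip_width: -0.0001
finger_force: 2.4
t: 8.18
eef_pos: [0.5892, -0.1616, 0.0681]
orientation: [[0.999, 0.044, 0.007], [0.044, -0.999, -0.006], [0.007, 0.006, -1.0]]
force: [10.8, -0.1, -5.9]
grip_width: -0.0001
finger_force: 5.1
[[ 0.08709704 -0.19193831  0.06807933]] [10.8223962  -0.13046097 -5.93841201]
```

```bash
python3 -m inch '[[0.2,0,0,0,0,0,1],[0.3,0,0,0,0,0,1],[0,0,-0.9,0,0,0,1],[0,0,-0.9,0,0,0,1],[0,0,-0.9,0,0,0,1]]'
python3 - <<'E'
from h import *
P=cloud('top',cams.camera('top')[1]);Z=P[:,:,2]
m=np.zeros(Z.shape,bool);m[165:190,388:397]=1;m&=(Z>.077)&(Z<.09);T=g(P[m]);print('thumb',m.sum(),T.mean(0),T.min(0),T.max(0))
print(read_state()['qpos'])
c=.7071;gx=np.r_[GX,0];gy=np.r_[GY,0]
T=tool(gx,gy*c-np.array([0,0,c]))
rows([(w(-.005,-.33,.2),T),(w(-.005,-.276,.0986),T)],1)
T=tool(-gx,gy*c-np.array([0,0,c]));rows([(w(-.005,-.33,.2),T),(w(-.005,-.276,.0986),T)],1)
E
```

```text
t: 8.8
eef_pos: [0.6139, -0.1594, 0.2304]
orientation: [[0.999, 0.044, -0.007], [0.044, -0.999, -0.005], [-0.007, 0.005, -1.0]]
force: [0.6, -1.0, -0.6]
grip_width: 0.0001
finger_force: 0.0
thumb 51 [ 0.0666984  -0.1898757   0.08207267] [ 0.04808043 -0.20108105  0.07706219] [ 0.07631244 -0.18163325  0.08634155]
[ 27.6082687   30.05810708 -24.36279792  70.98307464  12.50314892
  80.88498114 -83.22231972]
16 [[-0.13,0.14,0.04,0.33,0.32,-0.77,1],[-0.14,0.13,0.03,0.33,0.32,-0.77,1],[-0.15,0.12,0.02,0.33,0.32,-0.77,1],[-0.16,0.11,0.01,0.33,0.32,-0.77,1],[-0.17,0.09,-0.0,0.33,0.32,-0.77,1],[-0.18,0.07,-0.01,0.33,0.32,-0.77,1],[-0.19,0.06,-0.02,0.33,0.32,-0.77,1],[-0.19,0.04,-0.03,0.33,0.32,-0.77,1],[-0.19,0.02,-0.04,0.33,0.32,-0.77,1],[-0.19,0.0,-0.05,0.33,0.32,-0.77,1],[-0.19,-0.02,-0.05,0.33,0.32,-0.77,1],[-0.18,-0.04,-0.06,0.33,0.32,-0.77,1],[-0.18,-0.06,-0.06,0.33,0.32,-0.77,1],[-0.17,-0.08,-0.07,0.33,0.32,-0.77,1],[-0.16,-0.09,-0.07,0.33,0.32,-0.77,1],[-0.14,-0.11,-0.07,0.33,0.32,-0.77,1]]
3 [[-0.19,0.0,0.61,-0.01,-0.01,0.0,1],[-0.19,0.0,0.61,-0.01,-0.01,0.0,1],[-0.19,-0.0,0.61,-0.01,-0.01,0.0,1]]
16 [[-0.13,0.14,0.04,0.32,-0.33,0.77,1],[-0.11,0.16,0.04,0.32,-0.33,0.77,1],[-0.09,0.17,0.04,0.32,-0.33,0.77,1],[-0.08,0.18,0.03,0.32,-0.33,0.77,1],[-0.06,0.18,0.03,0.32,-0.33,0.77,1],[-0.04,0.19,0.03,0.32,-0.33,0.77,1],[-0.02,0.19,0.02,0.32,-0.33,0.77,1],[-0.0,0.2,0.01,0.32,-0.33,0.77,1],[0.02,0.2,0.0,0.32,-0.33,0.77,1],[0.03,0.19,-0.0,0.32,-0.33,0.77,1],[0.05,0.19,-0.01,0.32,-0.33,0.77,1],[0.07,0.18,-0.02,0.32,-0.33,0.77,1],[0.08,0.18,-0.03,0.32,-0.33,0.77,1],[0.1,0.17,-0.04,0.32,-0.33,0.77,1],[0.11,0.15,-0.05,0.32,-0.33,0.77,1],[0.12,0.14,-0.06,0.32,-0.33,0.77,1]]
3 [[0.19,-0.0,0.61,0.02,0.01,0.01,1],[0.19,-0.0,0.61,0.02,0.01,0.01,1],[0.18,-0.0,0.61,0.02,0.01,0.01,1]]
```

```bash
python3 -m inch '[[-0.13,0.14,0.04,0.33,0.32,-0.77,1],[-0.14,0.13,0.03,0.33,0.32,-0.77,1],[-0.15,0.12,0.02,0.33,0.32,-0.77,1],[-0.16,0.11,0.01,0.33,0.32,-0.77,1],[-0.17,0.09,0,0.33,0.32,-0.77,1],[-0.18,0.07,-0.01,0.33,0.32,-0.77,1],[-0.19,0.06,-0.02,0.33,0.32,-0.77,1],[-0.19,0.04,-0.03,0.33,0.32,-0.77,1]]'
python3 -m inch '[[-0.19,0.02,-0.04,0.33,0.32,-0.77,1],[-0.19,0,-0.05,0.33,0.32,-0.77,1],[-0.19,-0.02,-0.05,0.33,0.32,-0.77,1],[-0.18,-0.04,-0.06,0.33,0.32,-0.77,1],[-0.18,-0.06,-0.06,0.33,0.32,-0.77,1],[-0.17,-0.08,-0.07,0.33,0.32,-0.77,1],[-0.16,-0.09,-0.07,0.33,0.32,-0.77,1],[-0.14,-0.11,-0.07,0.33,0.32,-0.77,1],[0,0,0,0,0,0,1]]'
cat >> h.py <<'E'
def B(th): # bar centre (gy,z) for lid angle th deg
    a=np.radians(th)+np.arctan2(.018,.205);return np.array([0,.05])+.2058*np.array([-np.cos(a),np.sin(a)])
def pose(th,a,off,ahead,gx=-.005): # a: tool pitch below horizontal, off: bar centre to finger axis, ahead: TCP past contact
    a=np.radians(a);z=np.array([np.cos(a),-np.sin(a)]);n=np.array([np.sin(a),np.cos(a)])
    q=B(th)-off*n+ahead*z;return w(gx,q[0],q[1]),tool(np.r_[GX,0],np.r_[z[0]*GY,z[1]])
E
python3 - <<'E'
from h import *
s=read_state();print(s['eef_pos'],g(s['eef_pos']),s['qpos'])
rows([pose(0,45,.030,-.075),pose(0,45,.030,.008),pose(0,45,.019,.008)],1)
E
```

```text
t: 9.85
eef_pos: [0.5565, -0.231, 0.2094]
orientation: [[0.671, 0.728, 0.138], [0.639, -0.663, 0.39], [0.376, -0.173, -0.91]]
force: [0.3, 0.7, 0.0]
grip_width: 0.0003
finger_force: 0.0
t: 10.98
eef_pos: [0.4995, -0.3035, 0.1885]
orientation: [[-0.019, 0.999, -0.045], [0.7, 0.046, 0.713], [0.714, -0.018, -0.7]]
force: [0.3, 0.7, -0.6]
grip_width: 0.0006
finger_force: 0.0
[ 0.49953159 -0.30349675  0.18846247] [[-0.00857574 -0.32983166  0.18846247]] [ 65.97479376  57.28024013 -48.72660947  55.9654742    0.38093244
 104.36070252  27.12457302]
2 [[-0.23,0.04,0.82,-0.06,-0.04,-0.04,1],[-0.23,0.04,0.82,-0.06,-0.04,-0.04,1]]
2 [[-0.0,0.0,0.69,-0.0,-0.0,-0.0,1],[-0.0,0.0,0.69,-0.0,-0.0,-0.0,1]]
1 [[0.18,0.0,-0.0,-0.0,-0.0,-0.01,1]]
```

```bash
python3 -m inch '[[-0.23,0.04,0.82,-0.06,-0.04,-0.04,1],[-0.23,0.04,0.82,-0.06,-0.04,-0.04,1],[0,0,0,0,0,0,1]]'
python3 - <<'E'
from h import *
s=read_state();print(g(s['eef_pos']),s['qpos'])
rows([pose(0,45,.030,.008),pose(0,45,.021,.008)],1,.5)
q,_=cams.camera('scene');p,_=cams.camera('top');cv2.imwrite('pics/s3.png',np.hstack([cv2.resize(p[150:250,340:440,::-1],(380,380)),cv2.resize(q[150:250,300:400,::-1],(380,380))]))
E
```

```text
t: 11.35
eef_pos: [0.4991, -0.2479, 0.0997]
orientation: [[-0.032, 0.999, -0.038], [0.704, 0.049, 0.708], [0.709, -0.004, -0.705]]
force: [-0.6, -0.5, 0.6]
grip_width: -0.0001
finger_force: 0.0
[[-0.00661189 -0.27430508  0.09969736]] [ 67.20458149  58.16568706 -48.59177848  70.26393467   1.52148875
  89.69404429  28.9364401 ]
3 [[-0.02,0.01,0.44,-0.02,-0.01,0.0,1],[-0.02,0.01,0.44,-0.02,-0.01,0.0,1],[-0.02,0.01,0.44,-0.02,-0.01,0.0,1]]
1 [[0.15,0.0,0.0,-0.0,0.0,0.01,1]]
```

View pics/s3.png

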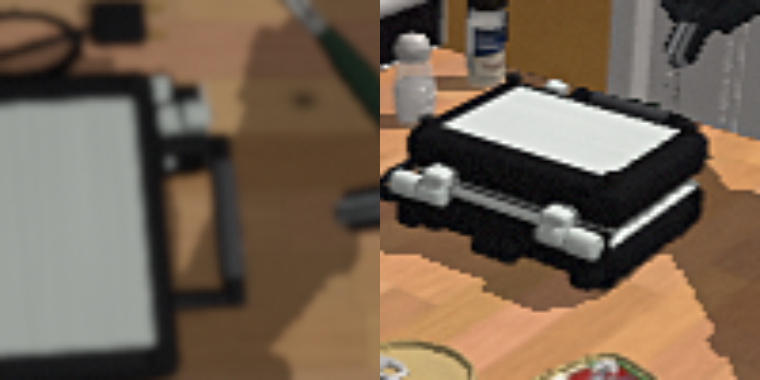

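The fingertips (355,207) are in line with the bar (230,222). The thumb (185,115) has moved toward the robot. Now the tips go under the bar and lift.

```bash
python3 -m inch '[[-0.02,0.01,0.44,-0.02,-0.01,0,1],[-0.02,0.01,0.44,-0.02,-0.01,0,1],[-0.02,0.01,0.44,-0.02,-0.01,0,1],[0,0,0,0,0,0,1],[0.12,0,0,0,0,0,1],[0.05,0,0,0,0,0,1]]'
python3 - <<'E'
from h import *
s=read_state();print(g(s['eef_pos']),s['force'])
rows([pose(t,45,.019,.010) for t in(5,10,15,20,25,30)]+[pose(35,50,.019,.010),pose(40,54,.019,.010),pose(45,58,.019,.010)],1)
E
```

```text
t: 12.2
eef_pos: [0.5033, -0.1927, 0.0525]
orientation: [[-0.035, 0.999, -0.018], [0.712, 0.037, 0.701], [0.702, 0.012, -0.713]]
force: [0.4, -1.5, 0.6]
grip_width: 0.0
finger_force: 0.0
[[-8.19357361e-05 -2.19265881e-01  5.25312117e-02]] [ 0.37096867 -1.50755367  0.57447083]
1 [[0.27,-0.08,-0.03,0.1,0.06,0.04,1]]
1 [[0.25,-0.0,-0.16,0.0,0.0,-0.0,1]]
1 [[0.27,-0.0,-0.14,0.0,0.0,-0.0,1]]
1 [[0.28,-0.0,-0.12,0.0,0.0,-0.0,1]]
1 [[0.28,-0.0,-0.09,0.0,0.0,-0.0,1]]
1 [[0.29,-0.0,-0.06,0.0,0.0,-0.0,1]]
1 [[0.29,-0.0,-0.07,0.0,-0.72,-0.0,1]]
1 [[0.28,-0.0,-0.06,0.0,-0.58,-0.0,1]]
1 [[0.29,-0.0,-0.06,0.0,-0.59,-0.0,1]]
```

```bash
python3 -m inch '[[0,-0.06,0.1,0.1,0.06,0.04,1],[0.14,0,-0.06,0,0,0,1],[0.14,0,-0.07,0,0,0,1],[0.13,0,-0.08,0,0,0,1]]'
python3 - <<'E'
from h import *
s=read_state();print(g(s['eef_pos']),s['force'],s['wrist_torque'])
q,_=cams.camera('scene');cv2.imwrite('pics/s4.png',cv2.resize(q[130:250,280:420,::-1],(560,480)))
E
```

```text
t: 12.7
eef_pos: [0.4972, -0.1841, 0.0708]
orientation: [[-0.025, 0.999, -0.031], [0.712, 0.039, 0.701], [0.702, -0.005, -0.712]]
force: [-0.8, -8.2, -3.4]
grip_width: 0.0002
finger_force: 3.9
[[-0.00579147 -0.21041419  0.07079525]] [-0.77203297 -8.20227515 -3.37288779] [-2.34653068  0.09190761  0.28716908]
```

View pics/s4.png

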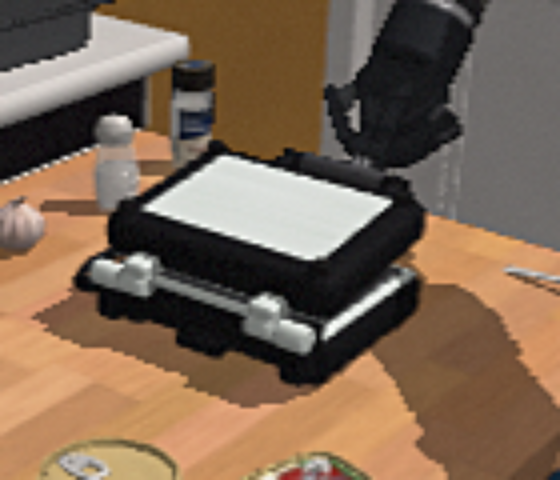

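The lid is coming up: a gap shows at (400,300), and the tips are under the bar at (365,165). I'll keep following the arc.

Run:
```python
from h import *
rows([pose(t,45,.019,.010) for t in(10,15,20,25,30)]+[pose(t,45+(t-30)*.8,.019,.010) for t in range(35,90,5)],1)
```

```text
1 [[0.18,0.01,-0.07,-0.01,0.06,-0.04,1]]
1 [[0.27,-0.0,-0.14,0.0,-0.0,0.0,1]]
1 [[0.28,-0.0,-0.11,0.0,-0.0,0.0,1]]
1 [[0.28,-0.0,-0.09,0.0,-0.0,0.0,1]]
1 [[0.29,0.0,-0.06,0.0,-0.0,0.0,1]]
1 [[0.29,0.0,-0.07,0.0,-0.58,0.0,1]]
1 [[0.29,0.0,-0.05,0.0,-0.58,0.0,1]]
1 [[0.28,0.0,-0.05,0.0,-0.59,0.0,1]]
1 [[0.29,0.0,-0.05,0.0,-0.58,0.0,1]]
1 [[0.29,0.0,-0.04,0.0,-0.58,0.0,1]]
1 [[0.29,0.0,-0.03,0.0,-0.58,0.0,1]]
1 [[0.28,0.0,-0.03,0.0,-0.58,0.0,1]]
1 [[0.29,0.0,-0.03,0.0,-0.59,0.0,1]]
1 [[0.29,0.0,-0.02,0.0,-0.58,0.0,1]]
1 [[0.29,0.0,-0.01,0.0,-0.58,0.0,1]]
1 [[0.29,0.0,-0.01,0.0,-0.58,0.0,1]]
```

```bash
python3 -m inch '[[0.1,0,-0.04,0,0.03,-0.02,1],[0.14,0,-0.06,0,0.03,-0.02,1],[0.14,0,-0.07,0,0,0,1],[0.14,0,-0.06,0,0,0,1],[0.14,0,-0.06,0,0,0,1],[0.14,0,-0.05,0,0,0,1],[0.14,0,-0.05,0,0,0,1],[0.14,0,-0.04,0,0,0,1],[0.15,0,-0.03,0,0,0,1],[0.14,0,-0.03,0,0,0,1]]'
python3 - <<'E'
from h import *
s=read_state();print(g(s['eef_pos']),s['force'],s['qpos'])
rows([pose(t,45+(t-30)*.8,.019,.010) for t in range(35,90,5)],1)
E
```

```text
t: 14.0
eef_pos: [0.4966, -0.1453, 0.1517]
orientation: [[-0.031, 0.999, -0.03], [0.704, 0.043, 0.709], [0.71, 0.001, -0.704]]
force: [-0.1, -5.6, -0.7]
grip_width: -0.0001
finger_force: 2.1
[[-0.00474279 -0.17161827  0.15165082]] [-0.12333651 -5.60117408 -0.7456812 ] [ 67.50754021  49.40341462 -53.34996798  82.67414579  -3.72246412
  82.48991169  23.04718486]
1 [[0.2,-0.0,-0.05,0.0,-0.61,0.01,1]]
1 [[0.29,-0.0,-0.06,0.0,-0.59,-0.0,1]]
1 [[0.28,-0.0,-0.05,0.0,-0.58,-0.0,1]]
1 [[0.29,-0.0,-0.04,0.0,-0.58,-0.0,1]]
1 [[0.29,-0.0,-0.05,0.0,-0.58,-0.0,1]]
1 [[0.29,-0.0,-0.03,0.0,-0.58,-0.0,1]]
1 [[0.28,-0.0,-0.03,0.0,-0.58,-0.0,1]]
1 [[0.29,-0.0,-0.03,0.0,-0.59,-0.0,1]]
1 [[0.29,-0.0,-0.02,0.0,-0.58,-0.0,1]]
1 [[0.29,-0.0,-0.01,0.0,-0.58,-0.0,1]]
1 [[0.29,-0.0,-0.01,0.0,-0.58,-0.0,1]]
```

```bash
python3 -m inch '[[0.12,0,-0.03,0,-0.3,0,1],[0.13,0,-0.03,0,-0.3,0,1],[0.14,0,-0.03,0,-0.29,0,1],[0.14,0,-0.03,0,-0.29,0,1],[0.14,0,-0.03,0,-0.29,0,1],[0.14,0,-0.02,0,-0.29,0,1],[0.15,0,-0.02,0,-0.29,0,1],[0.14,0,-0.02,0,-0.29,0,1],[0.14,0,-0.02,0,-0.29,0,1],[0.15,0,-0.02,0,-0.29,0,1]]'
python3 -m inch '[[0.14,0,-0.02,0,-0.29,0,1],[0.14,0,-0.02,0,-0.29,0,1],[0.14,0,-0.02,0,-0.29,0,1],[0.15,0,-0.01,0,-0.29,0,1],[0.14,0,-0.01,0,-0.29,0,1],[0.14,0,-0.01,0,-0.29,0,1]]'
python3 - <<'E'
from h import *
s=read_state();print(g(s['eef_pos']),s['force'],s['qpos'])
q,_=cams.camera('scene');cv2.imwrite('pics/s5.png',cv2.resize(q[60:260,220:460,::-1],(720,600)))
rows([pose(t,45+(min(t,86)-30)*.8,.019,.010) for t in range(70,125,5)],1)
E
```

```text
t: 15.25
eef_pos: [0.4933, -0.0837, 0.2129]
orientation: [[-0.043, 0.999, -0.02], [0.903, 0.048, 0.427], [0.427, 0.001, -0.904]]
force: [1.9, -2.8, -1.6]
grip_width: -0.0004
finger_force: 1.5
t: 16.0
eef_pos: [0.4906, -0.0382, 0.2354]
orientation: [[-0.046, 0.999, -0.012], [0.972, 0.048, 0.23], [0.23, -0.001, -0.973]]
force: [0.4, -2.2, -2.6]
grip_width: 0.0003
finger_force: 1.2
[[-0.00615154 -0.06436262  0.23537058]] [ 0.4178356  -2.19430842 -2.60002421] [ 53.7091085   21.75033528 -55.43470881  92.6848827    4.61618589
  75.33522779   1.69138082]
1 [[-0.14,0.02,-0.01,-0.01,-0.05,0.08,1]]
1 [[0.29,-0.0,-0.02,-0.0,-0.58,-0.0,1]]
1 [[0.29,-0.0,-0.01,-0.0,-0.58,-0.0,1]]
1 [[0.28,-0.0,-0.01,-0.0,-0.59,-0.0,1]]
1 [[0.3,-0.0,0.01,-0.0,-0.11,-0.0,1]]
1 [[0.3,-0.0,0.05,-0.0,-0.0,-0.0,1]]
1 [[0.29,-0.0,0.06,-0.0,-0.0,-0.0,1]]
1 [[0.28,-0.0,0.09,-0.0,-0.0,-0.0,1]]
1 [[0.28,-0.0,0.12,-0.0,-0.0,-0.0,1]]
1 [[0.27,-0.0,0.14,-0.0,-0.0,-0.0,1]]
1 [[0.25,-0.0,0.16,-0.0,-0.0,-0.0,1]]
```

View pics/s5.png

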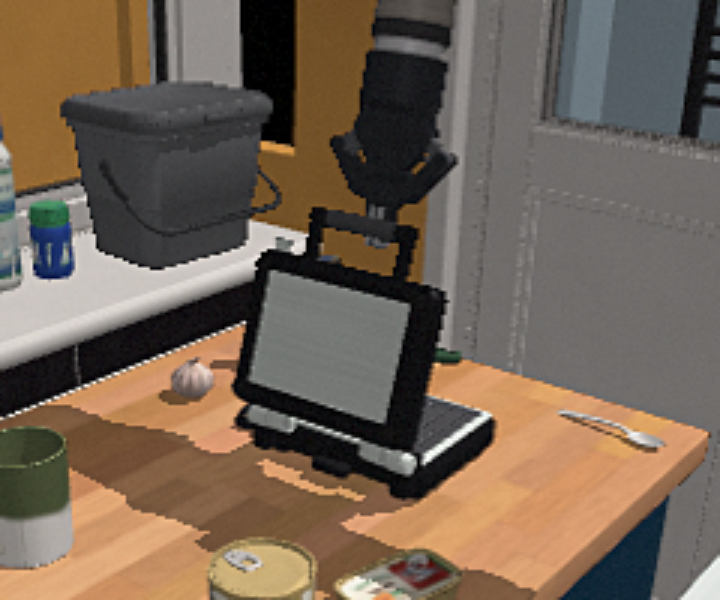

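The lid stands at about 72°, and the tips are pushing in the gap behind the bar at (378,235). I'll push it over the top.

```bash
python3 -m inch '[[0.15,0,-0.01,0,-0.29,-0.02,1],[0.14,0,-0.01,0,-0.29,-0.02,1],[0.14,0,0,0,-0.29,-0.02,1],[0.14,0,0,0,-0.29,0,1],[0.14,0,0,0,-0.2,0,1],[0.15,0,0.01,0,-0.1,0,1],[0.15,0,0.02,0,0,0,1],[0.15,0,0.02,0,0,0,1],[0.15,0,0.03,0,0,0,1],[0.15,0,0.03,0,0,0,1]]'
python3 - <<'E'
from h import *
s=read_state();print(g(s['eef_pos']),s['force'],s['qpos'])
rows([pose(t,88,.019,.010) for t in range(100,140,5)],1)
E
```

```text
t: 17.3
eef_pos: [0.4868, 0.0486, 0.2396]
orientation: [[-0.054, 0.999, -0.001], [0.997, 0.054, 0.06], [0.06, 0.002, -0.998]]
force: [1.4, -1.2, 0.4]
grip_width: -0.0001
finger_force: 0.9
[[-0.00622751  0.02244088  0.2396422 ]] [ 1.35137914 -1.23496724  0.38867911] [ 39.02049032  17.98025645 -55.65748493  94.45692206  11.87289587
  74.61678164 -15.19359831]
1 [[0.2,0.02,0.04,0.01,-0.21,0.09,1]]
1 [[0.28,0.0,0.1,0.0,0.0,0.0,1]]
1 [[0.28,0.0,0.12,0.0,0.0,0.0,1]]
1 [[0.26,0.0,0.15,0.0,0.0,0.0,1]]
1 [[0.24,0.0,0.17,0.0,0.0,0.0,1]]
1 [[0.23,0.0,0.19,0.0,0.0,0.0,1]]
1 [[0.22,0.0,0.21,0.0,0.0,0.0,1]]
1 [[0.19,0.0,0.23,0.0,0.0,0.0,1]]
```

```bash
python3 -m inch '[[0.13,0.02,0.02,0,-0.1,0.05,1],[0.13,0,0.02,0,-0.1,0.04,1],[0.14,0,0.04,0,0,0,1],[0.14,0,0.05,0,0,0,1],[0.14,0,0.05,0,0,0,1],[0.14,0,0.06,0,0,0,1],[0.13,0,0.06,0,0,0,1],[0.13,0,0.07,0,0,0,1],[0.13,0,0.08,0,0,0,1]]'
python3 - <<'E'
from h import *
s=read_state();print(g(s['eef_pos']),s['force'],B(120),B(117),B(115))
q,_=cams.camera('scene');cv2.imwrite('pics/s6.png',cv2.resize(q[80:240,240:440,::-1],(700,560)))
E
```

```text
t: 18.42
eef_pos: [0.4845, 0.1217, 0.2152]
orientation: [[-0.043, 0.999, -0.0], [0.998, 0.043, 0.035], [0.035, 0.001, -0.999]]
force: [-0.1, -1.7, -2.0]
grip_width: 0.0001
finger_force: 1.6
[[-0.00537994  0.09558597  0.21524044]] [-0.11562231 -1.6849253  -2.00028557] [0.11809493 0.21854444] [0.10911215 0.22449407] [0.10295592 0.22819573]
```

View pics/s6.png

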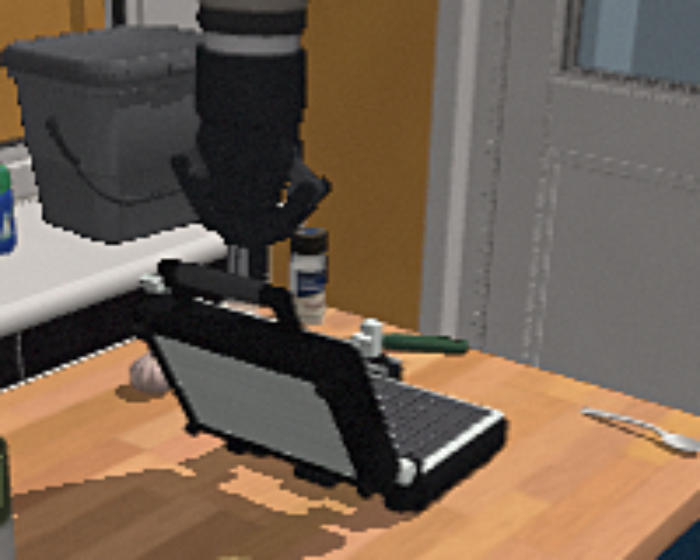

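The lid is at about 118°, with the bar top at about (215,275) and the fingertips behind it. I'll change over to pressing on the bar from above.

```bash
python3 -m inch '[[-0.12,0,0,0,0,0,1],[0,0,-0.5,0,0,0,1],[0,0,-0.5,0,-0.15,0,1],[0.25,0,0,0,-0.14,0,1],[0.2,0,0,0,0,0,1],[0,0,0,0,0,0,1]]'
cat >> h.py <<'E'
def top(th): q=B(th)+np.array([-.001,.016]);return w(-.005,*q),tool(np.r_[GX,0],[0,0,-1])
E
python3 - <<'E'
from h import *
s=read_state();print(g(s['eef_pos']),s['force'],s['qpos'])
rows([top(t) for t in range(120,184,5)],1)
E
```

```text
t: 19.23
eef_pos: [0.4833, 0.1407, 0.2758]
orientation: [[-0.046, 0.999, 0.001], [0.999, 0.046, 0.002], [0.002, 0.001, -1.0]]
force: [-0.2, -0.8, -0.1]
grip_width: -0.0002
finger_force: 0.0
[[-0.00583774  0.1146523   0.27579305]] [-0.18850501 -0.77996773 -0.05172679] [ 24.99841051  18.85053961 -56.17084788  88.43990724  15.70187199
  81.00825304 -29.52709197]
1 [[0.04,0.01,0.69,0.01,-0.02,0.03,1]]
1 [[0.24,0.0,0.18,0.0,0.0,-0.0,1]]
1 [[0.22,0.0,0.2,0.0,0.0,-0.0,1]]
1 [[0.2,0.0,0.22,0.0,0.0,-0.0,1]]
1 [[0.18,0.0,0.24,0.0,0.0,-0.0,1]]
1 [[0.16,0.0,0.25,0.0,0.0,-0.0,1]]
1 [[0.14,0.0,0.27,0.0,0.0,-0.0,1]]
1 [[0.12,0.0,0.27,0.0,0.0,-0.0,1]]
1 [[0.09,0.0,0.29,0.0,0.0,-0.0,1]]
1 [[0.06,0.0,0.29,0.0,0.0,-0.0,1]]
1 [[0.04,0.0,0.3,0.0,0.0,-0.0,1]]
1 [[0.01,0.0,0.3,0.0,0.0,-0.0,1]]
1 [[-0.01,0.0,0.3,0.0,0.0,-0.0,1]]
```

Half speed, with gentle contact.

```bash
python3 -m inch '[[0.02,0,0.35,0,0,0.02,1],[0.02,0,0.25,0,0,0,1],[0.02,0,0.1,0,0,0,1],[0.12,0,0.09,0,0,0,1],[0.12,0,0.1,0,0,0,1],[0.11,0,0.1,0,0,0,1],[0.11,0,0.1,0,0,0,1]]'
python3 - <<'E'
from h import *
s=read_state();q=g(s['eef_pos'])[0];print(q,s['force'])
y,z=q[1],q[2]-.016-.05
print('theta est',np.degrees(np.arctan2(z,-y))-5)
rows([top(t) for t in range(135,184,5)],1)
E
```

```text
t: 20.1
eef_pos: [0.4823, 0.1716, 0.2101]
orientation: [[-0.042, 0.999, 0.002], [0.999, 0.042, 0.002], [0.002, 0.002, -1.0]]
force: [-2.4, 0.7, 2.4]
grip_width: -0.0001
finger_force: 1.2
[-0.00543817  0.14557862  0.21012485] [-2.35942479  0.72514796  2.37253097]
theta est 130.28751564011614
1 [[0.18,0.01,0.2,0.01,-0.01,-0.01,1]]
1 [[0.19,-0.0,0.24,0.0,-0.0,0.0,1]]
1 [[0.16,-0.0,0.25,0.0,-0.0,0.0,1]]
1 [[0.14,-0.0,0.26,0.0,-0.0,0.0,1]]
1 [[0.11,-0.0,0.28,0.0,-0.0,0.0,1]]
1 [[0.09,-0.0,0.29,0.0,-0.0,0.0,1]]
1 [[0.06,-0.0,0.29,0.0,-0.0,0.0,1]]
1 [[0.04,-0.0,0.29,0.0,-0.0,0.0,1]]
1 [[0.02,-0.0,0.3,0.0,-0.0,0.0,1]]
1 [[-0.02,-0.0,0.3,0.0,-0.0,0.0,1]]
```

```bash
python3 -m inch '[[0.09,0,0.1,0,0,0,1],[0.09,0,0.1,0,0,0,1],[0.09,0,0.12,0,0,0,1],[0.09,0,0.12,0,0,0,1],[0.08,0,0.12,0,0,0,1],[0.08,0,0.12,0,0,0,1],[0.07,0,0.13,0,0,0,1],[0.07,0,0.13,0,0,0,1],[0.06,0,0.14,0,0,0,1],[0.05,0,0.14,0,0,0,1]]'
python3 - <<'E'
from h import *
s=read_state();q=g(s['eef_pos'])[0];print(q,s['force'])
y,z=q[1],q[2]-.016-.05
print('theta est',np.degrees(np.arctan2(z,-y))-5,np.hypot(y,z))
rows([top(t) for t in range(160,184,5)],1)
E
```

```text
t: 21.35
eef_pos: [0.4805, 0.2168, 0.1364]
orientation: [[-0.041, 0.999, 0.001], [0.999, 0.041, 0.0], [0.0, 0.001, -1.0]]
force: [0.4, -0.5, 0.2]
grip_width: -0.0002
finger_force: 0.4
[-0.00536832  0.19076142  0.13639568] [ 0.4009315  -0.45457819  0.20539337]
theta est 154.74469319221635 0.20333585571536814
1 [[0.12,0.01,0.29,0.01,-0.0,-0.01,1]]
1 [[0.06,-0.0,0.29,-0.0,-0.0,-0.0,1]]
1 [[0.04,-0.0,0.3,-0.0,-0.0,-0.0,1]]
1 [[0.01,-0.0,0.29,-0.0,-0.0,-0.0,1]]
1 [[-0.01,-0.0,0.3,-0.0,-0.0,-0.0,1]]
```

```bash
python3 -m inch '[[0.05,0,0.14,0,0,0,1],[0.05,0,0.14,0,0,0,1],[0.04,0,0.14,0,0,0,1],[0.03,0,0.14,0,0,0,1],[0.02,0,0.14,0,0,0,1],[0.02,0,0.13,0,0,0,1],[0.01,0,0.12,0,0,0,1],[0.01,0,0.1,0,0,0,1],[0,0,0.08,0,0,0,1],[0,0,0.08,0,0,0,1]]'
python3 -m inch '[[0,0,0.06,0,0,0,1],[0,0,0.06,0,0,0,1],[0,0,0.05,0,0,0,1],[0,0,0,0,0,0,1]]'
```

```text
t: 22.6
eef_pos: [0.4802, 0.2306, 0.0643]
orientation: [[-0.041, 0.999, 0.002], [0.999, 0.041, 0.001], [0.001, 0.002, -1.0]]
force: [0.3, 0.4, 1.5]
grip_width: 0.0003
finger_force: 0.2
t: 23.1
eef_pos: [0.4801, 0.2303, 0.054]
orientation: [[-0.041, 0.999, 0.001], [0.999, 0.041, 0.0], [0.0, 0.001, -1.0]]
force: [0.1, 0.6, 0.2]
grip_width: 0.0002
finger_force: 0.0
```

```bash
python3 -m inch '[[0,0,0.05,0,0,0,1],[0,0,0.05,0,0,0,1],[0,0,0,0,0,0,1]]'
python3 -m inch '[[0,0,0.04,0,0,0,1],[0,0,0,0,0,0,1]]'
python3 -m inch '[[0,0,0.04,0,0,0,1],[0,0,0,0,0,0,1]]'
```

```text
t: 23.48
eef_pos: [0.4802, 0.2305, 0.0482]
orientation: [[-0.041, 0.999, 0.001], [0.999, 0.041, 0.001], [0.001, 0.001, -1.0]]
force: [0.1, 0.2, 0.6]
grip_width: -0.0001
finger_force: 0.0
t: 23.72
eef_pos: [0.4804, 0.2306, 0.0477]
orientation: [[-0.041, 0.999, 0.002], [0.999, 0.041, -0.001], [-0.001, 0.002, -1.0]]
force: [-2.3, -3.4, 11.2]
grip_width: 0.0
finger_force: 6.1
t: 23.98
eef_pos: [0.4805, 0.2306, 0.0473]
orientation: [[-0.041, 0.999, 0.003], [0.999, 0.041, -0.002], [-0.002, 0.003, -1.0]]
force: [-6.1, -6.7, 23.7]
grip_width: -0.0003
finger_force: 12.5
```

The lid has hit its stop at z 0.047, as predicted. I'll retreat straight up, clear of the view, and check.

```bash
python3 -m inch '[[0,0,-0.1,0,0,0,1],[0,0,-0.5,0,0,0,1],[0,0,-0.9,0,0,0,1],[0,0,-0.9,0,0,0,1],[0,0,-0.9,0,0,0,1],[-0.9,0,0,0,0,0,1],[-0.9,0,0,0,0,0,1],[-0.9,0,0,0,0,0,1],[-0.9,0,0,0,0,0,1],[-0.9,0,0,0,0,0,1]]'
python3 -m inch '[[-0.9,0,0,0,0,0,1],[-0.9,0,0,0,0,0,1],[-0.9,0,0,0,0,0,1],[0,0,0,0,0,0,1],[0,0,0,0,0,0,1]]'
python3 - <<'E'
from h import *
p,d=cams.camera('top');P=cloud('top',d);G=g(P.reshape(-1,3)).reshape(P.shape)
def med(x0,x1,y0,y1):
    m=(G[...,0]>x0)&(G[...,0]<x1)&(G[...,1]>y0)&(G[...,1]<y1);return m.sum(),np.median(G[m][:,2])
print('inner near hinge',med(-.08,.08,.03,.06),'far',med(-.08,.08,.12,.15),'bar',med(-.03,.03,.2,.21))
q,_=cams.camera('scene');cv2.imwrite('pics/end.png',np.hstack([cv2.resize(p[90:320,160:470,::-1],(440,326)),cv2.resize(q[130:310,160:460,::-1],(360,326))]))
print(read_state()['force'])
E
```

```text
t: 25.22
eef_pos: [0.4908, -0.0411, 0.2412]
orientation: [[-0.041, 0.999, 0.002], [0.999, 0.041, 0.001], [0.001, 0.002, -1.0]]
force: [0.6, -0.3, 0.2]
grip_width: 0.0
finger_force: 0.0
t: 25.85
eef_pos: [0.4976, -0.2003, 0.2408]
orientation: [[-0.042, 0.999, 0.001], [0.999, 0.042, 0.003], [0.003, 0.001, -1.0]]
force: [0.7, 0.4, 0.1]
grip_width: -0.0003
finger_force: 0.0
inner near hinge (np.int64(780), np.float64(0.04958981251956035)) far (np.int64(776), np.float64(0.049674112974380846)) bar (np.int64(102), np.float64(0.04051699068668263))
[-0.20900091  0.32347976  1.19738839]
```

View pics/end.png

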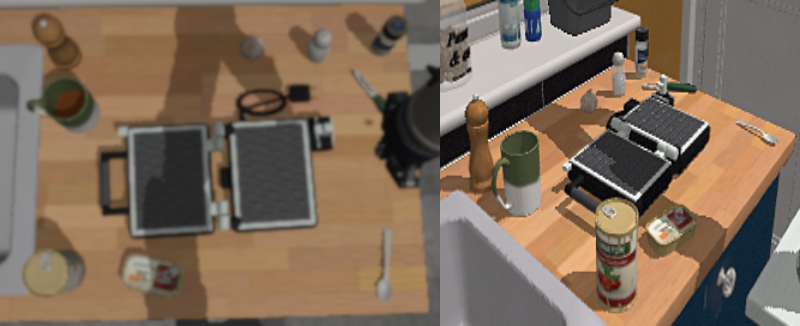

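The lid lies flat, with its inner face level at 49.6 mm and the bar at (112,182). The tin at (150,272) is clear, and everything else is in place.

```bash
python3 -c "
from workcell import close_job
print(close_job())"
```

```text
the job is handed in; nothing more can be done
None
```

The grill is folded out flat and the job is handed in: I slid the tin about 17 mm clear, pushed the lock to its stop, then pushed the lid over until it lay level on its stop, in about 26 s of robot time with the other things still in place in the last pictures.

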